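Shut and latch the vial cabinet's door

TASK

The door of the vial cabinet on the bench has been left ajar. Lift its latch bar by the ball handle, swing the door shut with the bar carried over the catch, press gently against the rubber buffer until the bar can fall behind the catch's nose, and let it drop home so that the door stays latched. Do not crush the buffer, and leave the other things on the bench where they are.

Things in the scene. Friction and masses are not known exactly. Their poses are not given: they have to be found in the camera images.
- cabinet: Vial cabinet of grey sheet steel with a clear top, full of amber vials, fixed to the bench: 270 mm wide (y), 220 mm deep (x), 170 mm high (z). Origin under its centre on the bench, z up. Its own -x side is the open front that the door closes, its +y side carries the hinges. A steel keeper plate with catch and rubber buffer is screwed in slotted holes to its -y side wall.
- catch_side (a point): Fixed point on the cabinet's front edge in line with the catch, 139 mm up (height of the resting bar's lower edge), axes as the cabinet. From here the catch, 8 mm thick (y), reaches forward (-x) under the bar. Its nose, 10 mm thick in x, rounded top 16 mm above this point, has its inner face 30 to 50 mm in front of this point: the keeper's setting is not given, it must be felt.
- jamb (a point): Fixed point on the cabinet's front edge, in line with the keeper's rubber buffer (16 mm diameter). The door's strike tab meets the buffer 270 mm from the hinge axis; it is set forward as far as the catch is. It gives 3 N per mm from first touch; latched it stays pressed 1.7 mm (5 N), and about 3 mm (9 N) lets the bar fall freely behind the nose. Over 12 N crushes it.
- door (a joint): The door, 250 mm wide, 150 mm high, 14 mm thick, clear pane in a steel frame, a steel strike tab on its free edge. Angle in rad: 0 hard on the cabinet's front, growing as it opens; latched 0.015 to 0.09, by the keeper's setting. With the bar down it stops on the nose's outside. If the bar comes down on top of the nose, the buffer pushes the door open again; else it stays where it is left.
- door_hinge (a point): Point on the door's vertical hinge axis, 148 mm above the bench (the height of the bar's pivot). Its axes turn with the door: z up, y from the free edge to the hinge (the panel runs along -y), x square to the panel, -x being the outer side, to which it opens.
- bar (a joint): The latch bar: flat steel, 8 mm thick, 18 mm high, 0.15 to 0.31 kg, pivoted on the door's outer side and reaching 40 mm past its free edge. Angle in rad: 0 lying level on its rest pin, as gravity holds it, growing as the free end is lifted, to 0.6 at most. It must be above 0.10 to pass over the nose.
- bar_pivot (a point): The bar's pivot, on the middle of the bar's thickness: 90 mm from the hinge axis along the door, 15 mm outside the door's middle plane, 148 mm above the bench. The bar turns in the plane parallel to the door. It runs from here to 200 mm towards the door's free edge (290 mm from the hinge axis).
- ball (a point): Centre of the steel ball, 28 mm diameter, on an 8 mm stem that rises from the latch bar: the lift handle. At rest 145 mm from the pivot towards the door's free edge and 57 mm above it (205 mm above the bench, 35 mm above the cabinet's top); 235 mm from the hinge axis along the door, 15 mm outside the door's middle plane. It can be taken from above, fingers on its inner and outer side.
- amber_bottle: Bystander: brown reagent bottle, 62 mm diameter, 125 mm high, origin under its centre.
- dropper: Bystander: small white dropper bottle, 42 mm diameter, 95 mm high, origin under its centre.
- tip_rack: Bystander: blue pipette tip rack, 122 x 84 x 50 mm, origin under its centre.
- bar_tip (a point): Middle of the bar's lower edge where it crosses the catch: 180 mm from the pivot towards the free end, 9 mm below the pivot when at rest. Latched, it lies behind (on the cabinet's side of) the nose's inner face, 16 mm below the nose's top.

How it is judged (in metres and radians):
On the way, in this order (a step that is already met when the one before it is completed fails the run):
1. the latch bar is lifted high enough to pass over the catch's nose (value of joint bar above 0.09 rad), for 0.1 s.
2. the door is swung shut with the bar past the nose, so that the bar stands over or behind the catch's inner side (x of bar_tip in the frame of keeper above -0.139 m), for 0.1 s.
At the end, for the whole second after the job is handed in: the bar lies down in the catch, behind the nose (bar's middle at least 1 mm deeper than the nose's inner face, its lower edge at least 10 mm below the nose's top), and the door is at rest (x of bar_tip in the frame of keeper above -0.139 m and z of bar_tip in the frame of keeper below 0.145 m and velocity of joint door between -0.05 and 0.05 rad/s); the robot touches nothing.
It fails at once if the rubber buffer is crushed: pressed by the door with more than 12.5 N (contact force between door and buffer above 12.5 N).
It fails at once if the bar is forced against the catch: door and bar press on the keeper with more than 30 N (contact force between door and keeper above 30 N).
It fails at once if a bystander is moved by more than 20 mm (distance of any of amber_bottle, dropper, tip_rack from where it was at the start of the episode above 0.02 m).
It also fails if it takes over 51 s, if anything falls off the work surface, if the arm or the gripper's body presses on something with over 40 N, if the wrist force passes 120 N, or if a joint passes its speed limit or range.

ROBOT

A 6-joint arm with a two-finger parallel gripper is mounted at the origin on the work surface. World frame = base frame: x ahead of the robot, y to its left, z up, the work surface at z = 0. Lengths are in m, angles in degrees, forces in N, time in s.
With the tool pointing down it reaches from about 0.4 to 0.825 m from the base axis. Payload 7 kg.
Tool frame: the origin (TCP) lies on the front face of the gripper's body, between the roots of the fingers; the fingertips stand 66 mm ahead of it and the grasp point (between the pads) lies 47 mm ahead of it; z points along the fingers, y is the line along which they close (so a half turn about z gives the same grasp; the last joint's range is limited). The gripper opens to 88 mm and grips with 3 to 60 N. Pads are 19 mm wide; open, the fingers measure 130 mm over their backs; the gripper's body (78 mm by 193 mm) begins 47 mm behind the grasp point.
Start: joints at [79.704, 20.546, 0.682, 0, -70.136, -16.507], TCP at [0.304, 0.602, 0.292] pointing down, gripper open.
Joint ranges: [-176.03, 176.03], [-82.01, 121.73], [-58.28, 71.71], [-173.87, 95.51], [-174.79, -0.11], [-173.66, 173.66]. Speed limits (degrees/s): [136.94, 136.94, 172.46, 180, 180, 180].

INTERFACE

Orientations are given as [roll, pitch, yaw] about the fixed x, y, z axes, in that order (R = Rz(yaw) Ry(pitch) Rx(roll)).
In Python, from plant import ctrl gives the robot as it stands.
- The arm moves only by the tool send_rows, never from a script. Its argument "deltas" is a list of rows, each a list of 2 entries, a list of its own where there are three numbers: the shift along the tool's x, y, z each as a share of 800 mm, from -1 to 1, then the turn about the tool's z as a share of 90 degrees, from -1 to 1. A call has exactly 5 rows; each row is the pose to reach, as a shift and turn from the pose commanded when the call began, along the tool's axes at that moment; what a row does not reach only later rows make up. A row lasts 1/12 s, in which the tool goes at most 41.7 mm and 7.16 degrees, less where a joint would pass 70% of its speed; a pose out of reach is approached as far as the arm can. A call with a number of a shift or a turn outside -1 to 1 is refused whole. A call with a gripper value outside its range is refused whole. "gripper" is the opening, from 0 (shut) to 1 (fully open), set as the call begins (left out, the last holds). The fingers move at their own pace and stop on an object; the grip force is fixed at half the most. Time passes only in rows, so rows that repeat a pose let the fingers close, or fill a call up. It gives the time, the measured TCP pose, the force, the opening and the grip force at its end, in the units of the state.
- ctrl.get_obs(): the state, without advancing time (a new reading comes with each control period).
- ctrl.snapshot(name): name is "scene" or "top"; returns a dict with "color" (400x640x3 uint8, red, green, blue), "vertical_fov" (degrees; the focal length in pixels is half the picture's height over the tangent of half this angle, whatever the lens; pixels are square), "cx", "cy" (the principal point, pixels), "rvec" (rotation vector, rad) and "tvec" (3), from world to camera coordinates, as OpenCV has them. Camera axes: x right, y down, z forward; pixel columns grow to the right and rows downward; lengths in m; the calibration is good to about 2 mm. A picture is of the moment at which its call begins. There is no depth.
- ctrl.close_job(): hands the job in; it is judged then, once.
Trained networks look in a picture, given as the dict that the camera call returned (one of the last four; its "shot" number tells which), for a name from the list of things; names that differ only in an ending like _2 or _b are one class to them, and where a whole thing is asked for, a point or a joint stands for the part that bears it (a point fixed in the world has none). Each returns a list of dicts, best first, with "conf" (0 to 1); they miss things now and then, are a little off and sometimes report something else, mostly with a low value. They report only what shows in the picture. A call takes as long as a camera call.
- ctrl.boxes_of(picture, thing): "xy" ([column, row] as shares, 0 to 1, of the picture: columns of its width, rows of its height, amid what is visible of it).
- ctrl.cut_out(picture, thing): "pixels" (400x640 bool, what is visible of it) and "xy" ([column, row] as shares, 0 to 1, of the picture: columns of its width, rows of its height, amid what is visible of it).
The state is a dict: "clock": time; "joint_pos": joint angles; "qvel": joint speeds; "tau": joint torques, N m; "tool_pos": TCP position; "orientation": TCP orientation; "force": force on the tool from outside, world axes, zero at the start; "moment": the same for the moment, N m; "opening": finger opening in m; "gripper_force": force on a finger pad.
Only numpy, scipy, OpenCV 4.12 (cv2) and the standard library are available. Lean on these libraries where they do the work, as an engineer would, in place of code of your own. Each camera call takes 0.05 s, during which the arm holds its last target. There are 200 camera calls.

## Working session

There is one attempt and no reset: what is moved stays moved. The work goes in short steps, Python scripts to look and compute and a tool call to move; the robot and the scene stay as the last step left them, time stands still between calls to the robot, and variables do not carry over. Pictures are saved under pics/ and viewed, at most 10 in all, crops included, and the job is handed in when it is done.

Besides the shell and the picture viewer there is one more tool, called after ">>>" as name([rows], argument=value, ...), one row to a line, values as JSON. send_rows: Moves the arm, as the interface text tells. Shift numbers are shares of 800 mm and turn numbers shares of 90 degrees, none past 1 either way. Its arguments: {"type":"object","properties":{"deltas":{"type":"array","items":{"type":"array"}},"gripper":{"type":"number"}},"required":["deltas"]}

```bash
mkdir -p pics; ls
cat > h.py <<'E'
import numpy as np, cv2
from plant import ctrl
def cam(s):
    R=cv2.Rodrigues(np.array(s["rvec"],float))[0]; t=np.array(s["tvec"],float).ravel()
    f=200/np.tan(np.radians(s["vertical_fov"])/2)
    return R,t,np.array([[f,0,s["cx"]],[0,f,s["cy"]],[0,0,1]])
def ray(s,xy):
    R,t,K=cam(s); u=np.array([xy[0]*640,xy[1]*400,1.]) 
    d=R.T@np.linalg.solve(K,u); return -R.T@t,d/np.linalg.norm(d)
def atz(s,xy,z):
    o,d=ray(s,xy); return o+d*(z-o[2])/d[2]
def proj(s,P):
    R,t,K=cam(s); p=(R@np.atleast_2d(P).T).T+t; p=p@K.T; return p[:,:2]/p[:,2:]
def tri(obs):
    A=np.zeros((3,3));b=np.zeros(3)
    for s,xy in obs:
        o,d=ray(s,xy);M=np.eye(3)-np.outer(d,d);A+=M;b+=M@o
    return np.linalg.solve(A,b)
E
python3 - <<'E'
from h import *
print(ctrl.get_obs())
S={}
for n in("scene","top"):
    s=ctrl.snapshot(n);S[n]=s;cv2.imwrite(f"pics/{n}0.png",s["color"][:,:,::-1])
    print(n,s["vertical_fov"],s["cx"],s["cy"],-cam(s)[0].T@cam(s)[1])
    for k in("ball","cabinet","door","bar","amber_bottle","dropper","tip_rack"):
        for b in ctrl.boxes_of(s,k)[:2]:
            print(k,round(b["conf"],2),np.round(np.array(b["xy"])*[640,400],1), atz(s,b["xy"],.205 if k=="ball" else .1).round(3))
E
```

```text
pics
{'clock': 0.0, 'joint_pos': array([ 7.97016848e+01,  2.05910723e+01,  6.34255714e-01, -2.15307051e-02,
       -7.01363347e+01, -1.65069961e+01]), 'qvel': array([ 0.0588499 ,  0.01702053,  0.04625644, -0.05322675, -0.0310205 ,
       -0.10472555]), 'tau': array([ 1.89504637e-03, -5.82719493e+01,  2.93047714e+01,  6.99716493e+00,
        7.00741162e-03, -1.53486058e-04]), 'tool_pos': array([0.30423358, 0.60211964, 0.29122592]), 'orientation': array([ 1.79904936e+02, -7.06398294e-03, -2.68126376e+01]), 'force': array([ 0.18352146, -0.06555561, -0.45168553]), 'moment': array([ 0.0319129 , -0.05977785,  0.02844172]), 'gripper_force': 0.0, 'opening': 0.08770455067496861}
scene 57.00868328160557 330.0556225528307 205.3946801245284 [0.94810656 0.46386791 0.76659362]
ball 0.91 [272.6 236. ] [ 0.729 -0.029  0.205]
cabinet 0.65 [381.7 264. ] [0.541 0.111 0.1  ]
door 0.94 [309.4 240.8] [ 0.627 -0.051  0.1  ]
bar 0.57 [270.1 231.6] [ 0.685 -0.138  0.1  ]
amber_bottle 0.93 [278.7 174.1] [ 0.542 -0.325  0.1  ]
amber_bottle 0.72 [271.5 228.5] [ 0.677 -0.145  0.1  ]
dropper 0.77 [303.1 166.6] [ 0.465 -0.309  0.1  ]
tip_rack 0.85 [246.1 197.8] [ 0.67  -0.291  0.1  ]
tip_rack 0.36 [281.9 172.9] [ 0.532 -0.324  0.1  ]
top 49.57859256761776 322.2825033593951 199.13324146781116 [ 0.44609007 -0.07733856  1.26825724]
ball 0.67 [315.6 151.3] [ 0.661 -0.063  0.205]
ball 0.39 [429.  216.6] [ 0.49  -0.337  0.205]
cabinet 0.61 [239.1 211. ] [0.524 0.149 0.1  ]
door 0.66 [313.9 172. ] [ 0.625 -0.056  0.1  ]
bar 0.52 [315.1 145.2] [ 0.699 -0.061  0.1  ]
amber_bottle 0.6 [428.8 216.8] [ 0.494 -0.363  0.1  ]
dropper 0.59 [428.4 239.8] [ 0.433 -0.358  0.1  ]
```

View pics/scene0.png

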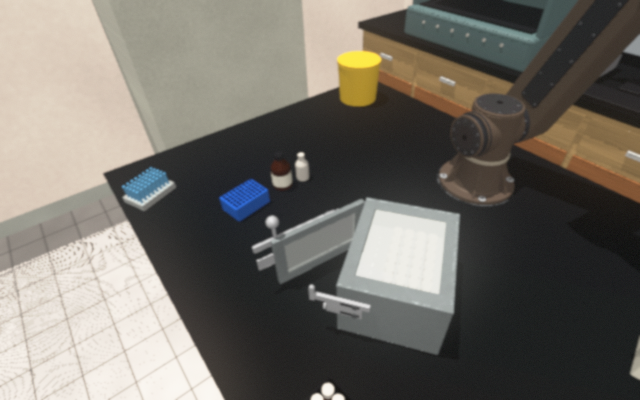

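View pics/top0.png

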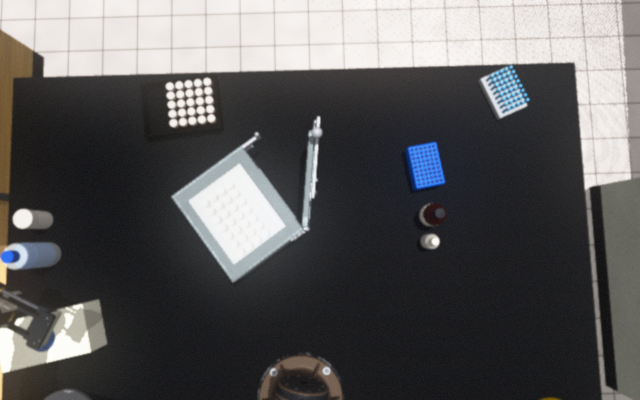

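The scene view shows the door ajar with its ball at about (272,222). The top view shows the ball near (316,131), the cabinet roof corners near (172,196), (239,150), (301,232) and (234,281), and the catch near (256,135). Next I'll enlarge these areas.

Run:
```python
from h import *
a=cv2.imread("pics/top0.png")[105:290,165:345]; b=cv2.imread("pics/scene0.png")[190:355,240:470]
cv2.imwrite("pics/c1.png",cv2.resize(a,None,fx=3.2,fy=3.2,interpolation=cv2.INTER_CUBIC))
cv2.imwrite("pics/c2.png",cv2.resize(b,None,fx=3.4,fy=3.4,interpolation=cv2.INTER_CUBIC))
s=ctrl.snapshot("top")
P=np.array([[172,196],[239,150],[301,232],[234,281]])/[640,400]
W=np.array([atz(s,p,.17) for p in P]);print(W.round(4));print([np.linalg.norm(W[i]-W[i-1]).round(4) for i in range(4)])
s2=ctrl.snapshot("scene")
print("ball",tri([(s,np.array([316,131])/[640,400]),(s2,np.array([272,222])/[640,400])]))
```

```text
[[ 0.5623  0.3062  0.17  ]
 [ 0.6765  0.1341  0.17  ]
 [ 0.4618 -0.0207  0.17  ]
 [ 0.344   0.15    0.17  ]]
[np.float64(0.2684), np.float64(0.2066), np.float64(0.2647), np.float64(0.2074)]
ball [ 0.71035055 -0.06486142  0.20672129]
```

View pics/c1.png

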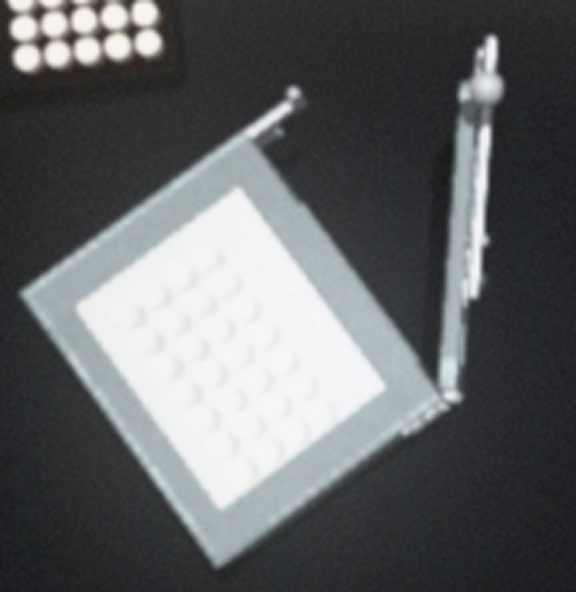

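View pics/c2.png

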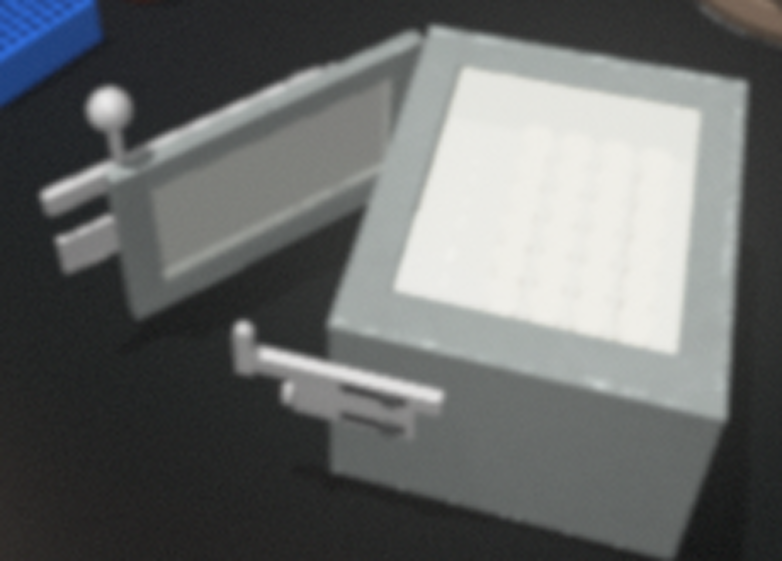

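The crops give these full-image positions:

| Feature | Top view | Scene view |
|---|---|---|
| Ball | (317.2,132.5) | (272.1,221.8) |
| Nose top | (256.6,134.7) | (311.5,286.5) |
| Hinge knuckle | (306.3,229) | – |

The roof corners in the top view are (171.3,196.6), (241.5,146), (301.5,228.4) and (233,282.5).

Run:
```python
from h import *
from scipy.optimize import least_squares
s=ctrl.snapshot("top"); s2=ctrl.snapshot("scene"); n=np.array([640,400])
T=np.array([[171.3,196.6],[241.5,146],[301.5,228.4],[233,282.5]])
# scene corners from c2: hinge-front(430,28) back-hinge(748,80) back-keeper(724,418) front-keeper(330,322)
C=np.array([[724,418],[330,322],[430,28],[748,80]])/3.4+[240,190]
L=np.array([[110,-135],[-110,-135],[-110,135],[110,135]])/1e3
def w(p,l,z):
    c,q=np.cos(p[2]),np.sin(p[2]); return np.c_[(p[:2]+l@np.array([[c,q],[-q,c]])),np.full(len(l),z)]
f=lambda p:np.r_[(proj(s,w(p,L,.17))-T).ravel(),(proj(s2,w(p,L,.17))-C).ravel()]
r=least_squares(f,[.5,.15,-2.5]) if 0 else min((least_squares(f,[.5,.14,a]) for a in np.arange(-3,3,1.)),key=lambda r:r.cost)
p=r.x;print("cab",p.round(4),np.degrees(p[2]),r.fun.round(1))
ball=tri([(s,np.array([317.2,132.5])/n),(s2,np.array([272.1,221.8])/n)])
nose=tri([(s,np.array([256.6,134.7])/n),(s2,np.array([311.5,286.5])/n)])
h=atz(s,np.array([306.3,229])/n,.16)
c,q=np.cos(p[2]),np.sin(p[2]);R=np.array([[c,q],[-q,c]])
for k,v in(("ball",ball),("nose",nose),("hinge",h)): print(k,v.round(4),"local",(R@(v[:2]-p[:2])).round(4))
print("r",np.linalg.norm(ball[:2]-h[:2]))
```

```text
cab [0.5143 0.1422 2.1855] 125.22218840890541 [-0.8 -0.1 -1.1 -0.4  1.4  1.3 -0.7 -0.1  0.4  0.  -0.9  0.5 -0.  -1.3
 -0.6 -0.2]
ball [ 0.7079 -0.0681  0.2032] local [-0.2835 -0.0369]
nose [0.72   0.0911 0.1511] local [-0.1605 -0.1385]
hinge [ 0.4692 -0.0338  0.16  ] local [-0.1179  0.1384]
r 0.24109548649420914
```

>>> send_rows([
  [[0.0414,0.026,-0.005],0],
  [[0.0828,0.052,-0.01],0],
  [[0.1242,0.078,-0.015],0],
  [[0.1656,0.104,-0.02],0],
  [[0.207,0.13,-0.025],0],
], gripper=1)

```text
clock: 1.42
tool_pos: [0.4058, 0.4334, 0.3125]
orientation: [-180.0, -0.0, -26.8]
force: [0.5, 1.1, 0.2]
opening: 0.0879
gripper_force: 0.0
```

>>> send_rows([
  [[0.0414,0.026,0],0],
  [[0.0828,0.052,0],0],
  [[0.1242,0.078,0],0],
  [[0.1656,0.104,0],0],
  [[0.207,0.13,0],0],
])

```text
clock: 1.83
tool_pos: [0.5068, 0.2657, 0.3126]
orientation: [-180.0, -0.0, -26.8]
force: [1.2, 1.0, 0.1]
opening: 0.0877
gripper_force: 0.0
```

>>> send_rows([
  [[0.0414,0.026,0],0],
  [[0.0828,0.052,0],0],
  [[0.1242,0.078,0],0],
  [[0.1656,0.104,0],0],
  [[0.207,0.13,0],0],
])

```text
clock: 2.25
tool_pos: [0.6078, 0.0981, 0.3125]
orientation: [-180.0, -0.0, -26.8]
force: [0.9, 0.7, 0.4]
opening: 0.0877
gripper_force: 0.0
```

>>> send_rows([
  [[0.0414,0.026,0],0],
  [[0.0828,0.052,0],0],
  [[0.1242,0.078,0],0],
  [[0.1656,0.104,0],-0.06],
  [[0.205,0.129,0],-0.13],
])

```text
clock: 2.67
tool_pos: [0.7078, -0.0681, 0.3122]
orientation: [180.0, -0.0, -14.9]
force: [0.8, 0.7, 0.8]
opening: 0.0877
gripper_force: 0.0
```

>>> send_rows([
  [[0,0,0],-0.05],
  [[0,0,0],-0.107],
  [[0,0,0],-0.107],
  [[0,0,0],-0.107],
  [[0,0,0],-0.107],
])

```text
clock: 3.08
tool_pos: [0.7069, -0.0658, 0.3123]
orientation: [-180.0, -0.0, -5.6]
force: [-0.2, 0.2, 0.4]
opening: 0.0876
gripper_force: 0.0
```

Run:
```python
from h import *
o=ctrl.get_obs();print(o["tool_pos"],o["orientation"],o["joint_pos"])
s=ctrl.snapshot("scene");R,t,K=cam(s)
c=s["color"][130:330,200:400,::-1];cv2.imwrite("pics/c3.png",cv2.resize(c,None,fx=3,fy=3,interpolation=cv2.INTER_CUBIC))
```

```text
[ 0.70686282 -0.06577479  0.31230795] [-1.79999218e+02 -8.50953935e-03 -5.60741645e+00] [ 1.03591048e+01  2.32561313e+01  7.38591009e+00  1.65192407e-03
 -7.41213824e+01  7.40330270e+01]
```

View pics/c3.png

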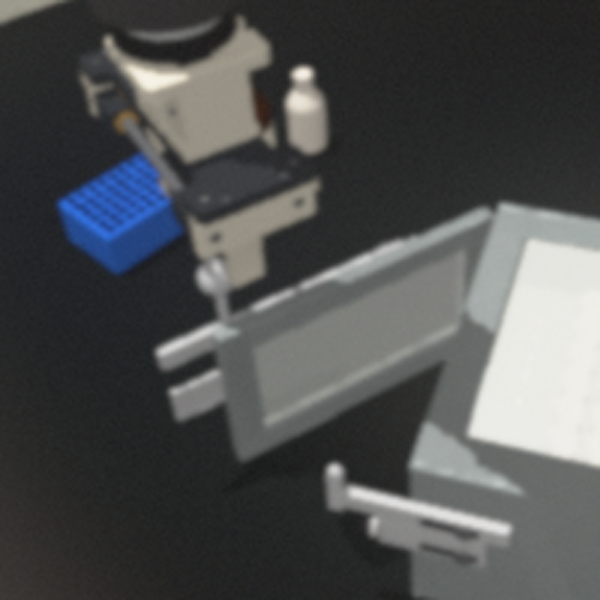

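The gripper hovers just behind the ball, which is at crop (215,275). Only one finger, near (240,265), is visible. I'll project the expected fingertip positions to check.

Run:
```python
from h import *
s=ctrl.snapshot("scene")
R=cv2.Rodrigues(np.array([0,0,np.radians(-5.6)]))[0]
t=np.array([.7069,-.0658,0])
for dy in(-.065,-.044,0,.044,.065):
  for z in(.246,.312):
    P=t+R@[0,dy,0];P[2]=z;print(dy,z,((proj(s,P)[0]-[200,130])*3).round(0))
print("ball",((proj(s,[.7079,-.0681,.205])[0]-[200,130])*3).round(0))
```

```text
-0.065 0.246 [172. 183.]
-0.065 0.312 [157. 110.]
-0.044 0.246 [184. 199.]
-0.044 0.312 [169. 126.]
0 0.246 [210. 233.]
0 0.312 [197. 159.]
0.044 0.246 [239. 270.]
0.044 0.312 [227. 196.]
0.065 0.246 [253. 289.]
0.065 0.312 [242. 214.]
ball [215. 274.]
```

>>> send_rows([
  [[0.0015,0.0028,0.015],0],
  [[0.0015,0.0028,0.035],0],
  [[0.0015,0.0028,0.055],0],
  [[0.0015,0.0028,0.075],0],
  [[0.0015,0.0028,0.075],0],
])

```text
clock: 3.6
tool_pos: [0.7061, -0.0681, 0.2475]
orientation: [180.0, 0.4, -5.5]
force: [-1.5, -0.1, -1.6]
opening: 0.0871
gripper_force: 0.0
```

Run:
```python
from h import *
s=ctrl.snapshot("scene");print(ctrl.get_obs()["tool_pos"])
c=s["color"][170:290,220:340,::-1];cv2.imwrite("pics/c4.png",cv2.resize(c,None,fx=5,fy=5,interpolation=cv2.INTER_CUBIC))
```

```text
[ 0.70684662 -0.0682917   0.24963059]
```

View pics/c4.png

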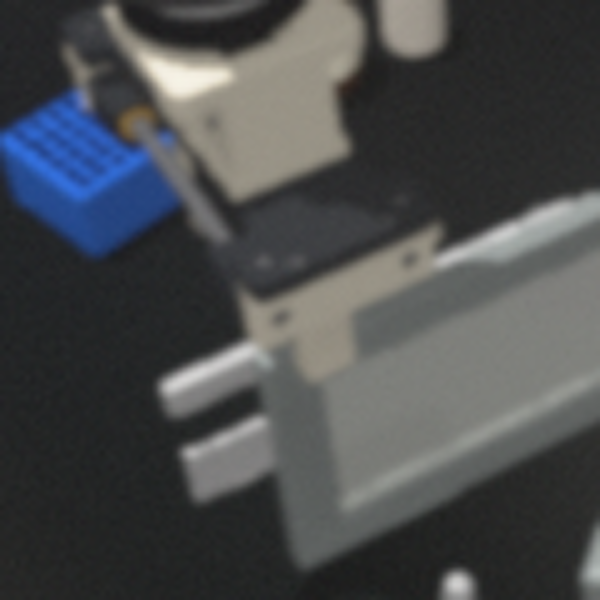

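The fingers now straddle the ball, with the near finger at crop (325,340) hiding it. Closing.

>>> send_rows([
  [[0,0,0],0],
  [[0,0,0],0],
  [[0,0,0],0],
  [[0,0,0],0],
  [[0,0,0],0],
], gripper=0)

```text
clock: 4.07
tool_pos: [0.7081, -0.0684, 0.2529]
orientation: [-180.0, -0.1, -5.5]
force: [-0.5, 0.4, -0.2]
opening: 0.0597
gripper_force: 0.0
```

>>> send_rows([
  [[0,0,0],0],
  [[0,0,0],0],
  [[0,0,0],0],
  [[0,0,0],0],
  [[0,0,0],0],
])

```text
clock: 4.48
tool_pos: [0.708, -0.0684, 0.2522]
orientation: [-180.0, -0.0, -5.5]
force: [1.3, 2.2, -0.3]
opening: 0.0266
gripper_force: 28.3
```

>>> send_rows([
  [[-0.0038,0,-0.009],0],
  [[-0.008,0,-0.0177],0],
  [[-0.0127,0,-0.0263],0],
  [[-0.0178,0,-0.0346],0],
  [[-0.0178,0,-0.0346],0],
])

```text
clock: 4.9
tool_pos: [0.6926, -0.0669, 0.2814]
orientation: [-180.0, -0.0, -5.5]
force: [-0.1, 0.0, -2.9]
opening: 0.0262
gripper_force: 30.0
```

>>> send_rows([
  [[0,0,0],0],
  [[0,0,0],0],
  [[0,0,0],0],
  [[0,0,0],0],
  [[0,0,0],0],
])

```text
clock: 5.32
tool_pos: [0.6939, -0.0671, 0.2795]
orientation: [180.0, 0.0, -5.5]
force: [1.4, 0.7, -2.4]
opening: 0.0265
gripper_force: 30.0
```

Run:
```python
from h import *
s=ctrl.snapshot("scene");o=ctrl.get_obs();print(o["tool_pos"],o["force"],o["orientation"])
c=s["color"][170:290,220:340,::-1];cv2.imwrite("pics/c5.png",cv2.resize(c,None,fx=5,fy=5,interpolation=cv2.INTER_CUBIC))
```

```text
[ 0.69384457 -0.06708056  0.27949936] [ 0.13342053  0.68593613 -2.43889397] [ 1.79995867e+02  2.04197136e-02 -5.47646167e+00]
```

View pics/c5.png

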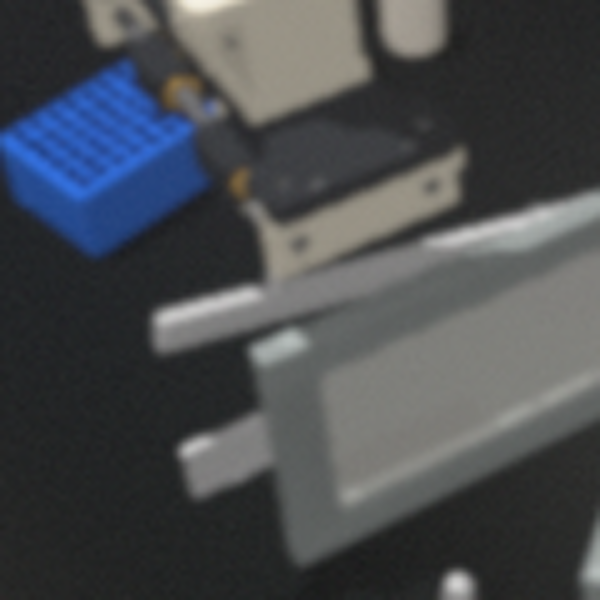

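The bar is lifted well clear: its free end is at crop (155,330), above the strike tab. Now I'll swing the door in equal arcs. The rows are the same each call because the tool turns with the door.

>>> send_rows([
  [[0.0006,-0.0106,0],-0.0242],
  [[0.0008,-0.0211,0],-0.0484],
  [[0.0006,-0.0317,0],-0.0727],
  [[0,-0.0423,0],-0.0969],
  [[-0.001,-0.0528,0],-0.1211],
])

```text
clock: 5.78
tool_pos: [0.6971, -0.0248, 0.2797]
orientation: [180.0, 0.0, 5.5]
force: [1.6, -1.1, -3.0]
opening: 0.0264
gripper_force: 30.0
```

>>> send_rows([
  [[0.0006,-0.0106,0],-0.0242],
  [[0.0008,-0.0211,0],-0.0484],
  [[0.0006,-0.0317,0],-0.0727],
  [[0,-0.0423,0],-0.0969],
  [[-0.001,-0.0528,0],-0.1211],
])

```text
clock: 6.2
tool_pos: [0.6923, 0.0172, 0.2797]
orientation: [180.0, 0.0, 16.4]
force: [0.9, -0.5, -2.8]
opening: 0.0263
gripper_force: 30.0
```

>>> send_rows([
  [[0.0006,-0.0106,0],-0.0242],
  [[0.0008,-0.0211,0],-0.0484],
  [[0.0007,-0.0264,0],-0.06],
  [[0.0006,-0.0317,0],-0.0727],
  [[0.0006,-0.0317,0],-0.0727],
])

```text
clock: 6.62
tool_pos: [0.6855, 0.0421, 0.2798]
orientation: [-180.0, -0.0, 22.9]
force: [1.5, 0.3, -2.4]
opening: 0.026
gripper_force: 30.0
```

>>> send_rows([
  [[0,0,0],0],
  [[0,0,0],0],
  [[0,0,0],0],
  [[0,0,0],0],
  [[0,0,0],0],
])

```text
clock: 7.03
tool_pos: [0.6857, 0.0412, 0.2799]
orientation: [180.0, -0.0, 22.8]
force: [1.3, 0.2, -2.1]
opening: 0.0263
gripper_force: 30.0
```

Run:
```python
from h import *
s=ctrl.snapshot("scene");o=ctrl.get_obs();print(o["tool_pos"],o["force"],o["orientation"])
v=o["tool_pos"][:2]-[.4747,-.0289];print(np.linalg.norm(v),35.2-3.9-np.degrees(np.arctan2(v[1],v[0])))
c=s["color"][190:320,250:400,::-1];cv2.imwrite("pics/c6.png",cv2.resize(c,None,fx=4.5,fy=4.5,interpolation=cv2.INTER_CUBIC))
```

```text
[0.68567012 0.04122129 0.27991572] [ 1.73717286 -0.1525303  -1.62721606] [ 1.79991525e+02 -1.02177422e-02  2.28433817e+01]
0.22231820670958632 12.914459388419196
```

View pics/c6.png

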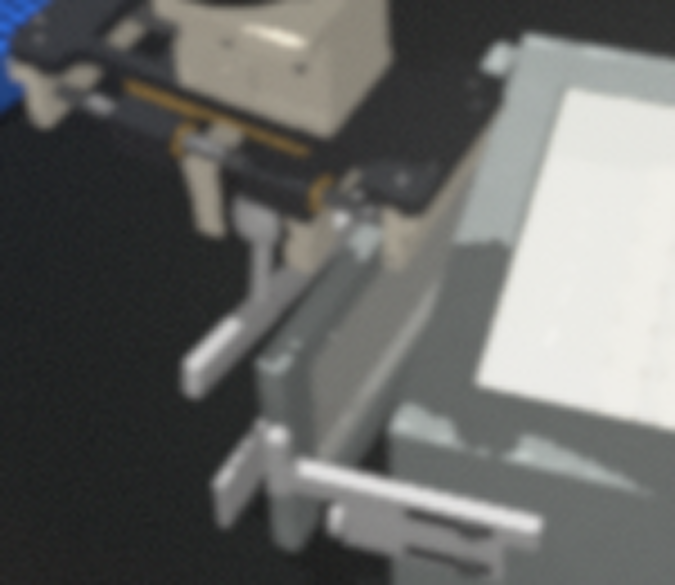

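At (190,385) the bar's free end stands outside and above the nose (275,440). The door is open about 0.22 rad. I'll move on to just before the expected first touch.

>>> send_rows([
  [[0.0003,-0.0053,0],-0.0121],
  [[0.0006,-0.0106,0],-0.0242],
  [[0.0007,-0.0158,0],-0.0363],
  [[0.0008,-0.0211,0],-0.0484],
  [[0.0008,-0.0264,0],-0.06],
])

```text
clock: 7.5
tool_pos: [0.6777, 0.0617, 0.2799]
orientation: [180.0, -0.0, 28.4]
force: [1.6, 0.2, -2.1]
opening: 0.0261
gripper_force: 30.0
```

>>> send_rows([
  [[0,0,0],0],
  [[0,0,0],0],
  [[0,0,0],0],
  [[0,0,0],0],
  [[0,0,0],0],
])

```text
clock: 7.92
tool_pos: [0.678, 0.0611, 0.2799]
orientation: [-180.0, -0.0, 28.2]
force: [1.6, 0.4, -1.8]
opening: 0.0259
gripper_force: 30.0
```

```bash
cat > f.py <<'E'
from h import *
o=ctrl.get_obs();y=np.radians(o["orientation"][2]);F=o["force"]
v=o["tool_pos"][:2]-[.4747,-.0289]
print("out",F[0]*np.sin(y)-F[1]*np.cos(y),"along",F[0]*np.cos(y)+F[1]*np.sin(y),"r",np.linalg.norm(v),"th",np.radians(35.2-3.9)-np.arctan2(v[1],v[0]),"yaw",o["orientation"][2],o["tool_pos"],o["moment"].round(2))
E
python3 f.py
```

```text
out 0.4095736738536867 along 1.6271195004027958 r 0.222348367802089 th 0.12951733537158744 yaw 28.248775913909412 [0.67801556 0.06110878 0.27985426] [ 0.32 -0.71  0.09]
```

>>> send_rows([
  [[0,-0.0024,0],-0.0055],
  [[0,-0.0048,0],-0.011],
  [[0,-0.0048,0],-0.011],
  [[0,-0.0048,0],-0.011],
  [[0,-0.0048,0],-0.011],
])

```text
clock: 8.33
tool_pos: [0.6762, 0.0647, 0.28]
orientation: [180.0, -0.0, 29.3]
force: [2.2, 0.9, -1.3]
opening: 0.026
gripper_force: 30.0
```

>>> send_rows([
  [[0,-0.0012,0],-0.003],
  [[0,-0.0024,0],-0.0055],
  [[0,-0.0024,0],-0.0055],
  [[0,-0.0024,0],-0.0055],
  [[0,-0.0024,0],-0.0055],
])

```text
clock: 8.75
tool_pos: [0.6754, 0.0664, 0.2801]
orientation: [180.0, -0.0, 29.8]
force: [3.3, 1.8, -1.9]
opening: 0.0263
gripper_force: 30.0
```

```bash
python3 f.py
```

```text
out 0.06708833454195373 along 3.7736447055426443 r 0.2221636169676709 th 0.1029264074340498 yaw 29.759657327188787 [0.67538366 0.06640342 0.28005912] [ 0.61 -1.4   0.04]
```

>>> send_rows([
  [[0.0005,-0.0012,0],-0.003],
  [[0.0008,-0.0024,0],-0.0055],
  [[0.0008,-0.0024,0],-0.0055],
  [[0.0008,-0.0024,0],-0.0055],
  [[0.0008,-0.0024,0],-0.0055],
])

```text
clock: 9.17
tool_pos: [0.6747, 0.0683, 0.2798]
orientation: [-180.0, 0.0, 30.2]
force: [2.0, 1.5, -0.6]
opening: 0.0267
gripper_force: 30.0
```

```bash
python3 f.py
```

```text
out -0.28503265336526895 along 2.4245912348806073 r 0.22234651146161272 th 0.0938932285542694 yaw 30.24935228156365 [0.67467909 0.06829226 0.27976939] [ 0.52 -1.24  0.04]
```

>>> send_rows([
  [[0.0003,-0.0008,0],-0.002],
  [[0.0004,-0.0015,0],-0.0035],
  [[0.0004,-0.0015,0],-0.0035],
  [[0.0004,-0.0015,0],-0.0035],
  [[0.0004,-0.0015,0],-0.0035],
])

```text
clock: 9.58
tool_pos: [0.6743, 0.0694, 0.2797]
orientation: [-180.0, 0.0, 30.6]
force: [2.6, 0.6, -1.6]
opening: 0.026
gripper_force: 30.0
```

```bash
python3 f.py
```

```text
out 0.8380840301308419 along 2.539145991108577 r 0.22247674765902686 th 0.088598821506848 yaw 30.562241306521354 [0.67427854 0.06940721 0.27974298] [ 0.34 -0.97  0.14]
```

>>> send_rows([
  [[0.0002,-0.0008,0],-0.002],
  [[0.0002,-0.0015,0],-0.0035],
  [[0.0002,-0.0015,0],-0.0035],
  [[0.0002,-0.0015,0],-0.0035],
  [[0.0002,-0.0015,0],-0.0035],
])

```text
clock: 10.0
tool_pos: [0.6738, 0.0705, 0.2797]
orientation: [-180.0, 0.0, 30.9]
force: [1.8, 0.2, -1.3]
opening: 0.0265
gripper_force: 30.0
```

```bash
python3 f.py
```

```text
out 0.7059172287857449 along 1.6646671108541686 r 0.22250356217500084 th 0.08309149936589522 yaw 30.875370408136565 [0.6737581  0.07051684 0.27969479] [ 0.17 -0.69  0.12]
```

>>> send_rows([
  [[0,-0.0008,0],-0.002],
  [[0,-0.0015,0],-0.0035],
  [[0,-0.0015,0],-0.0035],
  [[0,-0.0015,0],-0.0035],
  [[0,-0.0015,0],-0.0035],
])

```text
clock: 10.42
tool_pos: [0.6733, 0.0714, 0.2798]
orientation: [180.0, 0.0, 31.2]
force: [1.6, -1.4, -3.1]
opening: 0.0265
gripper_force: 30.0
```

```bash
python3 f.py
```

```text
out 2.015428490512557 along 0.6471924197351349 r 0.2224666896565237 th 0.07843466066121041 yaw 31.188137265034598 [0.67326006 0.07142611 0.27977934] [-0.3  -0.78  0.04]
```

>>> send_rows([
  [[0,-0.0005,0],-0.001],
  [[0,-0.001,0],-0.0022],
  [[0,-0.001,0],-0.0022],
  [[0,-0.001,0],-0.0022],
  [[0,-0.001,0],-0.0022],
])

```text
clock: 10.83
tool_pos: [0.6729, 0.072, 0.2798]
orientation: [180.0, 0.0, 31.4]
force: [2.6, -3.1, -2.6]
opening: 0.0263
gripper_force: 30.0
```

```bash
python3 f.py
```

```text
out 3.9495659634297233 along 0.5784248959171654 r 0.22242511377306765 th 0.07563738126469349 yaw 31.384181665823117 [0.67294159 0.0719623  0.27981661] [-1.22 -1.09  0.04]
```

>>> send_rows([
  [[0,-0.0005,0],-0.001],
  [[0,-0.001,0],-0.0022],
  [[0,-0.001,0],-0.0022],
  [[0,-0.001,0],-0.0022],
  [[0,-0.001,0],-0.0022],
])

```text
clock: 11.25
tool_pos: [0.6726, 0.0725, 0.2799]
orientation: [180.0, 0.0, 31.6]
force: [2.5, -4.3, -2.1]
opening: 0.0262
gripper_force: 30.0
```

```bash
python3 f.py
```

```text
out 4.989229213481245 along -0.12193521361621329 r 0.22237501512400543 th 0.07290524019773559 yaw 31.58231922259985 [0.67262069 0.0724807  0.27988571] [-1.71 -1.31  0.04]
```

>>> send_rows([
  [[0,-0.0005,0],-0.001],
  [[0,-0.001,0],-0.0022],
  [[0,-0.001,0],-0.0022],
  [[0,-0.001,0],-0.0022],
  [[0,-0.001,0],-0.0022],
])

```text
clock: 11.67
tool_pos: [0.6724, 0.0729, 0.28]
orientation: [179.9, 0.0, 31.8]
force: [4.5, -6.5, -2.2]
opening: 0.0266
gripper_force: 30.0
```

```bash
python3 f.py
```

```text
out 7.920492649555872 along 0.4009690099361496 r 0.22232928747204408 th 0.07086208635003027 yaw 31.773383945998116 [0.67237249 0.07286394 0.27997078] [-2.17 -1.54  0.01]
```

>>> send_rows([
  [[0,-0.0005,0],-0.001],
  [[0,-0.001,0],-0.0022],
  [[0,-0.001,0],-0.0022],
  [[0,-0.001,0],-0.0022],
  [[0,-0.001,0],-0.0022],
])

```text
clock: 12.08
tool_pos: [0.6721, 0.0732, 0.2801]
orientation: [179.9, 0.0, 32.0]
force: [4.7, -6.9, -2.7]
opening: 0.0263
gripper_force: 30.0
```

```bash
python3 f.py
```

```text
out 8.29927244969527 along 0.3119186801424956 r 0.2222694527962155 th 0.06890730311189597 yaw 31.95953076515358 [0.67212004 0.07322266 0.28010931] [-2.66 -1.78  0.01]
```

>>> send_rows([
  [[0,-0.0004,0],-0.001],
  [[0,-0.0007,0],-0.0015],
  [[0,-0.0007,0],-0.0015],
  [[0,-0.0007,0],-0.0015],
  [[0,-0.0007,0],-0.0015],
])

```text
clock: 12.5
tool_pos: [0.6719, 0.0735, 0.2802]
orientation: [179.9, 0.0, 32.1]
force: [5.7, -8.7, -2.9]
opening: 0.0264
gripper_force: 30.0
```

```bash
python3 f.py; python3 f.py
python3 - <<'E'
from h import *
s=ctrl.snapshot("scene")
c=s["color"][190:320,250:400,::-1];cv2.imwrite("pics/c7.png",cv2.resize(c,None,fx=4.5,fy=4.5,interpolation=cv2.INTER_CUBIC))
E
python3 f.py
```

```text
out 10.347439691012147 along 0.18928257029258866 r 0.22220778134669675 th 0.06756414118042281 yaw 32.08760711639088 [0.67192795 0.07345933 0.2801958 ] [-2.97 -1.98  0.01]
out 10.347439691012147 along 0.18928257029258866 r 0.22220778134669675 th 0.06756414118042281 yaw 32.08760711639088 [0.67192795 0.07345933 0.2801958 ] [-2.97 -1.98  0.01]
out 8.948474179040728 along 0.8409612708276635 r 0.2221689224322204 th 0.0674923892924672 yaw 32.08749838508604 [0.67188612 0.07345558 0.2801708 ] [-2.96 -2.02 -0.02]
```

View pics/c7.png

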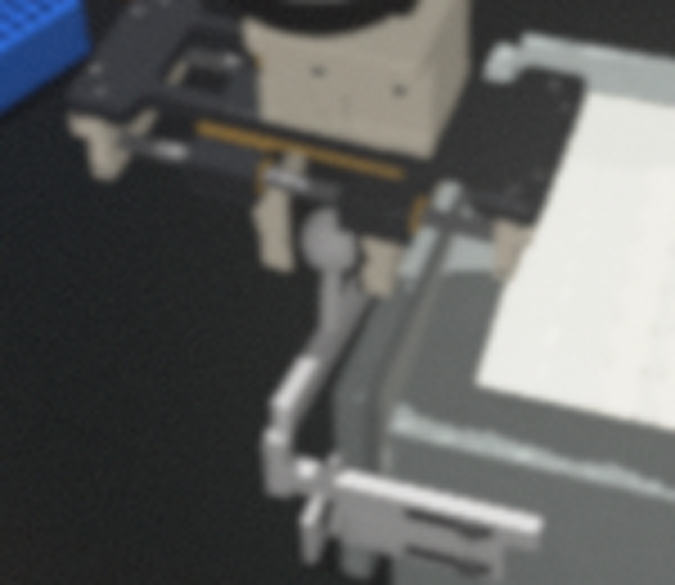

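The bar end at (285,400) is just beyond the nose (275,450), and the strike tab is on the buffer. I'll press slightly more, then begin lowering.

>>> send_rows([
  [[0,-0.0003,0],-0.0005],
  [[0,-0.0006,0],-0.0012],
  [[0,-0.0006,0],-0.0012],
  [[0,-0.0006,0],-0.0012],
  [[0,-0.0006,0],-0.0012],
])

```text
clock: 12.97
tool_pos: [0.6717, 0.0737, 0.2802]
orientation: [179.9, 0.0, 32.2]
force: [6.1, -9.0, -3.5]
opening: 0.0261
gripper_force: 30.0
```

```bash
python3 f.py
```

```text
out 10.881987255436254 along 0.34165824425390845 r 0.2221508832984591 th 0.06627184862435614 yaw 32.19054705575745 [0.67174504 0.07368785 0.28022347] [-3.25 -2.21 -0.08]
```

>>> send_rows([
  [[0.0026,0,0.0042],0],
  [[0.0051,0,0.0083],0],
  [[0.0075,0,0.0126],0],
  [[0.0098,0,0.0169],0],
  [[0.0098,0,0.0169],0],
])

```text
clock: 13.38
tool_pos: [0.6787, 0.078, 0.2662]
orientation: [179.9, 0.0, 32.2]
force: [5.8, -8.9, -1.3]
opening: 0.0259
gripper_force: 30.0
```

```bash
python3 f.py
```

```text
out 10.654196979230823 along 0.16776172993580651 r 0.23026554722964557 th 0.06368766134434733 yaw 32.19376369951547 [0.67866718 0.07796259 0.26616613] [-3.2  -2.08 -0.02]
```

>>> send_rows([
  [[0.0011,0,0.0022],0],
  [[0.0021,0,0.0044],0],
  [[0.0032,0,0.0066],0],
  [[0.0042,0,0.0087],0],
  [[0.0042,0,0.0087],0],
])

```text
clock: 13.8
tool_pos: [0.6814, 0.0796, 0.2597]
orientation: [179.9, 0.0, 32.2]
force: [5.5, -9.1, -1.2]
opening: 0.0262
gripper_force: 30.0
```

```bash
python3 f.py
```

```text
out 10.603742836093188 along -0.20184157013100368 r 0.2334295315133348 th 0.06271231155116269 yaw 32.19773218443624 [0.68136405 0.07963257 0.25965259] [-3.34 -1.93 -0.  ]
```

>>> send_rows([
  [[0.001,0,0.0022],0],
  [[0.002,0,0.0044],0],
  [[0.003,0,0.0066],0],
  [[0.0038,0,0.0086],0],
  [[0.0038,0,0.0086],0],
])

```text
clock: 14.22
tool_pos: [0.6839, 0.0812, 0.2528]
orientation: [179.9, 0.0, 32.2]
force: [5.5, -8.8, -1.9]
opening: 0.0265
gripper_force: 30.0
```

```bash
python3 f.py
```

```text
out 10.346038259413621 along 0.007860632632938902 r 0.23638505562905784 th 0.0620126314483711 yaw 32.19812109236571 [0.68390373 0.08115313 0.25278612] [-3.44 -1.99  0.01]
```

>>> send_rows([
  [[0,0.0006,0],0],
  [[0,0.0012,0],0],
  [[0,0.0018,0],0],
  [[0,0.0022,0],0],
  [[0,0.0022,0],0],
])

```text
clock: 14.63
tool_pos: [0.6844, 0.0803, 0.2528]
orientation: [179.9, 0.0, 32.2]
force: [2.5, -6.7, -1.0]
opening: 0.0262
gripper_force: 30.0
```

```bash
python3 f.py
```

```text
out 7.053973438451157 along -1.4496164653845045 r 0.23638877350661258 th 0.06619956420544254 yaw 32.199407038995616 [0.68436598 0.08027797 0.25280551] [-2.42 -1.29 -0.09]
```

>>> send_rows([
  [[0,0.0006,0],0],
  [[0,0.0012,0],0],
  [[0,0.0018,0],0],
  [[0,0.0025,0],0],
  [[0,0.0025,0],0],
])

```text
clock: 15.05
tool_pos: [0.6847, 0.08, 0.2526]
orientation: [-180.0, 0.0, 32.2]
force: [-3.4, 0.5, 1.8]
opening: 0.0264
gripper_force: 30.0
```

```bash
python3 f.py
```

```text
out -2.197107840838214 along -2.628831672486848 r 0.2364960181258029 th 0.06794450695815296 yaw 32.23816841863131 [0.68465138 0.07996131 0.2526278 ] [-0.21  1.07 -0.12]
```

The outward pull is now resisted, so the bar is latched. Releasing.

>>> send_rows([
  [[0,-0.0006,0],0],
  [[0,-0.0006,0],0],
  [[0,-0.0006,0],0],
  [[0,-0.0006,0],0],
  [[0,-0.0006,0],0],
], gripper=0.8)

```text
clock: 15.47
tool_pos: [0.685, 0.0802, 0.2524]
orientation: [-180.0, -0.0, 32.2]
force: [0.6, 1.1, -0.8]
opening: 0.054
gripper_force: 0.0
```

>>> send_rows([
  [[0,0,0],0],
  [[0,0,0],0],
  [[0,0,0],0],
  [[0,0,0],0],
  [[0,0,0],0],
])

```text
clock: 15.88
tool_pos: [0.6849, 0.08, 0.2525]
orientation: [180.0, -0.0, 32.2]
force: [-0.4, 0.9, 0.2]
opening: 0.0703
gripper_force: 0.0
```

>>> send_rows([
  [[0,0,-0.02],0],
  [[0,0,-0.04],0],
  [[0,0,-0.07],0],
  [[0,0,-0.1],0],
  [[0,0,-0.13],0],
])

```text
clock: 16.3
tool_pos: [0.6848, 0.0799, 0.3575]
orientation: [180.0, 0.0, 32.2]
force: [0.6, 1.0, 0.5]
opening: 0.0702
gripper_force: 0.0
```

>>> send_rows([
  [[0,0,0],0],
  [[0,0,0],0],
  [[0,0,0],0],
  [[0,0,0],0],
  [[0,0,0],0],
])

```text
clock: 16.72
tool_pos: [0.6846, 0.0799, 0.3553]
orientation: [-180.0, 0.1, 32.2]
force: [-0.2, -0.1, -0.9]
opening: 0.0701
gripper_force: 0.0
```

Run:
```python
from h import *
s=ctrl.snapshot("scene");o=ctrl.get_obs();print(o["tool_pos"],o["force"])
c=s["color"][190:320,250:400,::-1];cv2.imwrite("pics/c8.png",cv2.resize(c,None,fx=4.5,fy=4.5,interpolation=cv2.INTER_CUBIC))
```

```text
[0.6847139  0.07993807 0.35541011] [-0.01342897 -0.52833536 -0.04982097]
```

View pics/c8.png

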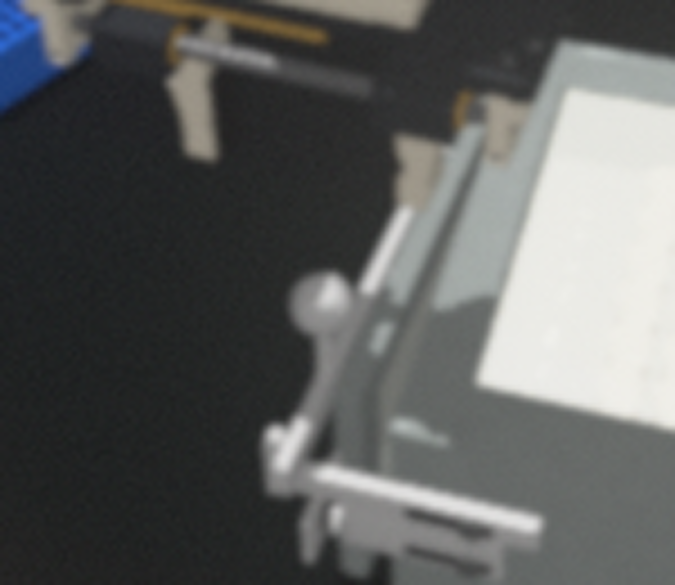

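The bar end at (290,455) lies down behind the nose (275,450) and on the catch. The door is closed and the gripper is clear, so I'm handing the job in.

```bash
python3 -c "
from plant import ctrl
print(ctrl.close_job())"
```

```text
the job is handed in; nothing more can be done
None
```

The door is shut with the bar down behind the catch's nose and the arm clear, and the job is handed in at about 17 s. The buffer was pressed to about 9 N by my estimate from the wrist force, and no verdict came back.

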